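# Set the attenuator and hold the power sensor in the beam line

### The job

Get the laser bench ready for a power check: first turn the pointer knob on top of the beam attenuator to the long index mark of its scale, then lift the finned power sensor on its post up out of its holder and hold it in the air about 8 cm in front of the attenuator's beam exit, its round aperture facing the exit squarely and centred on it, post upright, quite still. Finish while the gripper is still holding it there, with nothing else supporting it, and leave the other things on the breadboard where they are.

Things in the scene. Friction and masses are not known exactly. Their poses are not given: they have to be found in the camera images.
- laser: Laser head and beam attenuator, one unit bolted to the breadboard. Origin on the board's top under the knob axis, z up. Attenuator: black box 72 (x) x 80 (y) x 70 mm on a pillar, top 182 mm above the origin; the beam leaves it along the unit's -y. Behind it (+y, 40 to 270 mm): a tube and the grey laser head, 95 mm wide, top 179 mm up.
- board: Optical breadboard: bare grey metal plate with holes, 450 (x) x 900 (y) x 12.7 mm, fixed. Origin under its centre; its top is the plane z = 0.0127 m.
- beam_exit (a point): Centre of the round beam exit in the attenuator's exit flange (32 mm wide), at (0, -46, 147) mm in the laser unit's frame. The beam line runs level from here along the laser unit's -y.
- atten_knob (a joint): Angle (rad) of the pointer knob on the attenuator, growing clockwise seen from above; stops at 0 and 2.6, friction 0.03 N m. The long index mark, toward the laser unit's -x, is at 1.5; 1.4 to 1.6 counts as on it. At value q the pointer (white line on the bar) points, in the unit's frame, pi + 1.5 - q counterclockwise from +x. It starts between 0.1 and 0.7.
- knob_top (a point): On the knob's axis at the top of its grip bar. The bar is 40 mm long (along the pointer), 12 mm thick and 24 mm high; below it is a round skirt 44 mm wide and 6 mm high on the attenuator's top.
- sensor: Power sensor: black square housing 50 (x) x 33 (y, -18 to +15) x 50 mm, fins at the rear, a round 25 mm aperture in front, on a steel post 12.7 mm in diameter. No lead; 0.2 to 0.36 kg. Origin at the centre of the post's foot, z up the post, aperture looking along +y. The housing spans 60 to 110 mm above the origin; grip its flat sides (+x, -x).
- sensor_face (a point): Centre of the sensor's aperture, on the front face, at (0, 15, 85) mm in the sensor's frame.
- holder: Post holder bolted to the breadboard: round foot 60 mm wide, upright tube 29 mm wide and 50 mm high with an open bore 14.4 mm wide; a slack thumbscrew sticks out to its +x. Origin under its centre on the breadboard. The sensor's post stands loose in the bore, its foot 15 mm above the origin (35 mm deep).
- holder_mouth (a point): Centre of the bore's mouth, 50 mm above the holder's origin.
- lens: Bystander: round lens in a ring on a post with a round foot, 107 mm high. Origin under its foot.
- iris: Bystander: closed iris disc with a small lever on a post with a round foot, 100 mm high. Origin under its foot.
- spare_holder: Bystander: an empty post holder of the same pattern, loose, 50 mm high. Origin under its centre.
- spare_post: Bystander: steel post 12.7 x 100 mm lying on the breadboard. Origin on its underside.
- screw_tray: Bystander: aluminium tray of screws 70 x 70 x 22 mm. Origin under its centre.
- driver: Bystander: screwdriver 170 mm long lying on the breadboard.
- goggles: Bystander: folded safety goggles 145 mm wide, 46 mm high. Origin under their centre.
Mind the look-alikes: they are no part of the job. What is shaped like the sensor but orange or red is not meant.

How it is judged (in metres and radians):
On the way, in this order (a step that is already met when the one before it is completed fails the run):
1. the knob's pointer is on the long index mark, the sensor still standing in its holder (value of joint atten_knob between 1.4 and 1.6 rad and z of sensor in the frame of holder below 0.02 m), for 0.3 s.
2. the sensor's post is clear above its holder, in the gripper (z of sensor in the frame of holder above 0.052 m and contact force between the fingers and sensor above 0.5 N and contact force between sensor and holder below 0.1 N), for 0.1 s.
At the end, for the whole second after the job is handed in: Knob 1.4 to 1.6; sensor held by the fingers alone, touching nothing else, foot over 45 mm above the board; aperture within 10 mm of the beam line sideways and in height, 40 to 120 mm before the exit, facing it within 8 deg, post within 5 deg of vertical; under 12 mm/s, 0.1 rad/s (value of joint atten_knob between 1.4 and 1.6 rad and x of sensor_face in the frame of laser between -0.01 and 0.01 m and z of sensor_face in the frame of laser between 0.137 and 0.157 m and y of sensor_face in the frame of laser between -0.166 and -0.086 m and y of beam_exit in the frame of sensor above 0.03 m and angle between the y axis of sensor and the y axis of laser, either way round below 0.14 rad and angle between sensor's own z axis and vertical below 0.09 rad and linear speed of sensor below 0.012 m/s and angular speed of sensor below 0.1 rad/s and contact force between the fingers and sensor above 1 N and height (world z) of sensor above 0.0577 m and contact force between sensor and holder below 0.1 N and contact force between sensor and laser below 0.1 N and contact force between sensor and board below 0.1 N and contact force between sensor and lens below 0.1 N and contact force between sensor and iris below 0.1 N and contact force between sensor and spare_holder below 0.1 N and contact force between sensor and spare_post below 0.1 N and contact force between sensor and screw_tray below 0.1 N and contact force between sensor and driver below 0.1 N and contact force between sensor and goggles below 0.1 N); the arm keeps its last pose, push and grip.
It fails at once if a bystander on the breadboard is moved more than 20 mm (distance of any of lens, iris, spare_holder, spare_post, screw_tray, driver, goggles from where it was at the start of the episode above 0.02 m).
It also fails if it takes over 64 s, if anything falls off the work surface, if the arm or the gripper's body presses on something with over 40 N, if the wrist force passes 120 N, or if a joint passes its speed limit or range.

### The arm

A 6-joint arm with a two-finger parallel gripper is mounted at the origin on the work surface. World frame = base frame: x ahead of the robot, y to its left, z up, the work surface at z = 0. Lengths are in m, angles in degrees, forces in N, time in s.
With the tool pointing down it reaches from about 0.35 to 0.875 m from the base axis. Payload 4.2 kg.
Tool frame: the origin (TCP) lies midway between the tips of the shut fingers; the grasp point (between the pads) lies 19 mm behind it; z points along the fingers, y is the line along which they close (so a half turn about z gives the same grasp; the last joint's range is limited). The gripper opens to 87 mm and grips with 3 to 60 N. Pads are 19 mm wide; open, the fingers measure 117 mm over their backs; the gripper's body (75 mm by 190 mm) begins 51 mm behind the grasp point.
Start: joints at [-57.777, 22.042, 0.453, 0, -68.411, -14.817], TCP at [0.187, -0.596, 0.223] pointing down, gripper open.
Joint ranges: [-179.83, 179.83], [-69.29, 118.12], [-61.27, 80.66], [-181.25, 117.63], [-171.15, -9.14], [-177.46, 177.46]. Speed limits (degrees/s): [159.86, 159.86, 180, 180, 180, 180].

### API

Orientations are given as [roll, pitch, yaw] about the fixed x, y, z axes, in that order (R = Rz(yaw) Ry(pitch) Rx(roll)).
In Python, from workcell import env gives the robot as it stands. The module is installed in compiled form; this text tells all that it offers. Calls block until the motion is done:
- env.goto(position, orientation): joint-space move of the TCP to a pose.
- env.move_straight(position, rotation=None, rate=0.15, force_limit=None): straight line of the TCP; rotation=None keeps the orientation; rate is the mean speed in m/s. With force_limit (N) it stops when the force on the tool has changed by that much, and returns True; else False.
- env.set_joints(angles): joint-space move.
- env.gripper_to(opening, grasp_force=None): opening from 0.0 (shut) to 1.0 (fully open); grasp_force is the grip in N (None keeps the last); returns when the fingers have stopped.
- env.dwell(seconds).
- env.inverse_kinematics(position, orientation): joint angles nearest the present ones, or None.
- env.read_state(): the state.
- env.grab_frame(name): name is "scene" or "top"; returns a dict with "image" (384x512x3 uint8, blue, green, red), "fx", "fy", "cx", "cy" (pixels), "position" and "orientation" of the camera in the world. Camera axes: x right, y up, looking along -z (the intrinsics and any distortion apply to the point x, -y, -z); pixel columns grow to the right and rows downward; lengths in m; the calibration is good to about 2 mm. A picture is of the moment at which its call begins. There is no depth.
A pose or a line that the arm cannot do raises env.Unreachable and nothing moves.
- env.close_job(): hands the job in; it is judged then, once.
Trained networks look in a picture, given as the dict that the camera call returned (one of the last four; its "shot" number tells which), for a name from the list of things; names that differ only in an ending like _2 or _b are one class to them, and where a whole thing is asked for, a point or a joint stands for the part that bears it (a point fixed in the world has none). Each returns a list of dicts, best first, with "score" (0 to 1); they miss things now and then, are a little off and sometimes report something else, mostly with a low value. They report only what shows in the picture. A call takes as long as a camera call. They do not tell look-alikes from the thing itself.
- env.search_frame(picture, thing): "xyz" ([x, y, z] in m, in world coordinates, good to about 4 mm: the middle of the surface that is visible of it).
- env.trace(picture, thing): "mask" (384x512 bool, what is visible of it).
The state is a dict: "clock": time; "joint_positions": joint angles; "qvel": joint speeds; "joint_torque": joint torques, N m; "position": TCP position; "tool_rot": TCP orientation; "force": force on the tool from outside, world axes, zero at the start; "wrist_torque": the same for the moment, N m; "opening": opening from 0.0 (shut) to 1.0 (fully open); "finger_force": force on a finger pad.
Only numpy, scipy, OpenCV 4.12 (cv2) and the standard library are available. Lean on these libraries where they do the work, as an engineer would, in place of code of your own. Each camera call takes 0.05 s, during which the arm holds its last target. There are 200 camera calls.

## Working session

There is one attempt and no reset: what is moved stays moved. The work goes in short steps, each a Python script; the robot and the scene stay as the last script left them, time stands still between calls to the robot, and variables do not carry over. Pictures are saved under pics/ and viewed, at most 10 in all, crops included, and the job is handed in when it is done.

```bash
mkdir -p pics; python3 - <<'E'
from workcell import env
import cv2, numpy as np
np.set_printoptions(precision=4,suppress=True)
for n in ("scene","top"):
    f=env.grab_frame(n); cv2.imwrite(f"pics/{n}0.png",f["image"])
    print(n,{k:v for k,v in f.items() if k!="image"})
    for t in ("laser","atten_knob","knob_top","beam_exit","sensor","sensor_face","holder","holder_mouth","lens","iris","spare_holder","screw_tray","goggles"):
        print(t,[(np.round(d["xyz"],4).tolist(),round(d["score"],2)) for d in env.search_frame(f,t)])
print(env.read_state())
E
```

```text
scene {'fx': 433.34414269450957, 'fy': 433.34414269450957, 'cx': 253.88934070162168, 'cy': 184.8059129976104, 'position': array([ 1.4867, -0.6094,  0.8942]), 'orientation': array([55.328 ,  1.158 , 62.0486]), 'shot': 1}
laser [([0.5772, 0.1966, 0.1481], 0.82), ([0.6164, -0.4054, 0.0243], 0.16)]
atten_knob [([0.5383, 0.0792, 0.2102], 0.65), ([0.6176, -0.4052, 0.0192], 0.64)]
knob_top []
beam_exit [([0.5773, 0.2013, 0.1445], 0.63), ([0.4865, -0.2365, 0.1276], 0.32)]
sensor [([0.2941, -0.2636, 0.0895], 0.84), ([0.4887, -0.2389, 0.126], 0.74), ([0.37, -0.5166, 0.0911], 0.69)]
sensor_face [([0.3671, -0.5165, 0.0941], 0.79), ([0.2969, -0.2646, 0.0926], 0.74), ([0.4811, -0.2376, 0.1277], 0.72)]
holder [([0.4815, -0.2351, 0.0251], 0.8), ([0.5782, 0.1989, 0.1467], 0.34), ([0.7436, -0.0625, 0.021], 0.28)]
holder_mouth [([0.4804, -0.2396, 0.0213], 0.74)]
lens [([0.7405, -0.0634, 0.0225], 0.95)]
iris [([0.7366, -0.1914, 0.0218], 0.72)]
spare_holder [([0.6158, -0.4069, 0.0226], 0.81)]
screw_tray [([0.6055, -0.0384, 0.0246], 0.72)]
goggles [([0.7745, 0.2735, 0.0503], 0.86)]
top {'fx': 383.89195940
[... 1063 characters left out ...]
54], 0.56), ([0.3974, -0.1862, 0.0255], 0.27), ([0.5318, 0.2067, 0.1911], 0.19)]
goggles [([0.7785, 0.2827, 0.0508], 0.69), ([0.5287, 0.2121, 0.194], 0.49), ([0.4641, -0.2291, 0.1362], 0.2)]
{'clock': 1.4, 'joint_positions': array([-57.7768,  22.0419,   0.453 ,   0.0007, -68.4109, -14.817 ]), 'qvel': array([ 0.0002, -0.0985, -0.0107, -0.0095, -0.0621,  0.0136]), 'joint_torque': array([  0.0006, -39.0463,  18.7619,   4.2245,   0.0154,  -0.    ]), 'position': array([ 0.187 , -0.5964,  0.2226]), 'tool_rot': array([-179.9997,   -0.0006, -162.5936]), 'force': array([-0.1116, -0.4644, -0.3661]), 'wrist_torque': array([-0.0479, -0.0096,  0.0442]), 'finger_force': 0.0, 'opening': 1.0027091366665901}
```

View pics/scene0.png

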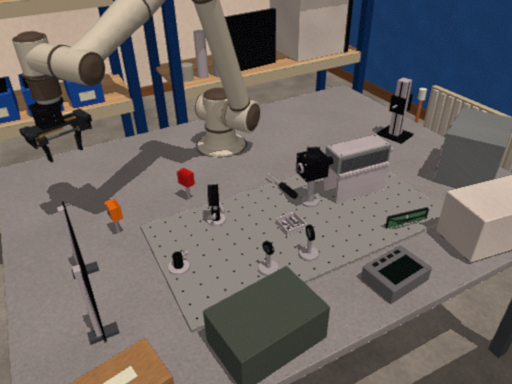

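View pics/top0.png

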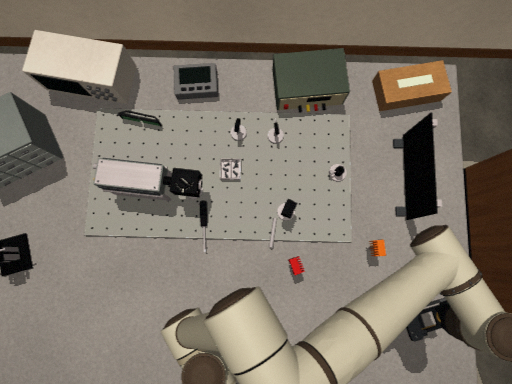

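The scene view shows the black sensor at px (213,195), red and orange look-alikes at (186,178) and (114,210), and the attenuator at (313,162). In the top view the attenuator is at (185,182) and the sensor at (288,210), with the spare post lying just below it at (273,230).

```bash
python3 - <<'E'
import cv2, numpy as np
t=cv2.imread("pics/top0.png"); s=cv2.imread("pics/scene0.png")
def c(im,x,y,w,h): return cv2.resize(im[y:y+h,x:x+w],(400,300),interpolation=cv2.INTER_CUBIC)
a=np.vstack([np.hstack([c(t,160,161,56,42),c(t,258,195,56,42)]),np.hstack([c(s,280,137,80,60),c(s,180,170,80,60)])])
cv2.imwrite("pics/crop0.png",a)
E
```

```text
(no output)
```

View pics/crop0.png

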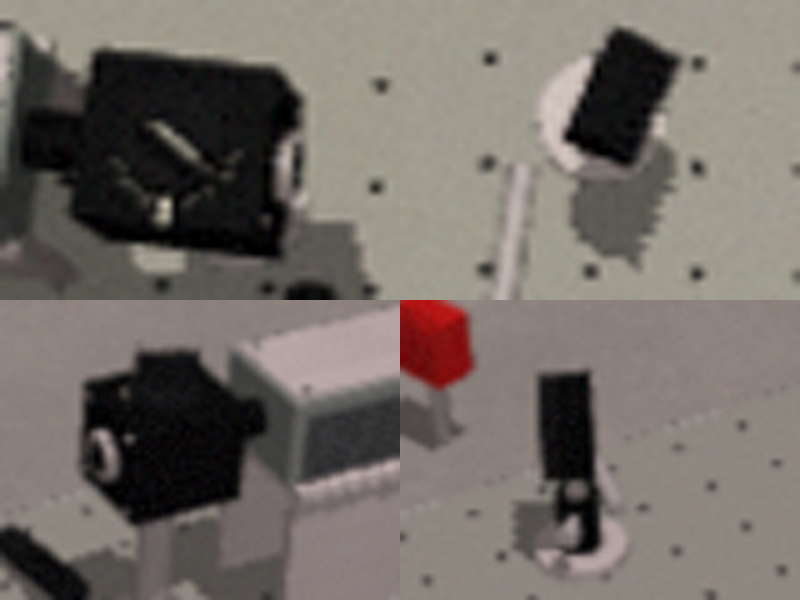

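The crop shows the long mark at the robot side of the knob (top px ~(183,190)) and the pointer toward lower right. The sensor housing's long side runs obliquely, and front versus rear can't be told yet. I'll stretch the dark tones and measure.

```bash
cat > h.py <<'E'
from workcell import env
import cv2, numpy as np
from scipy.spatial.transform import Rotation as R
np.set_printoptions(precision=4,suppress=True)
def ray(f,px):
    px=np.atleast_2d(px).astype(float)
    d=np.c_[(px[:,0]-f["cx"])/f["fx"],-(px[:,1]-f["cy"])/f["fy"],-np.ones(len(px))]
    return R.from_euler("xyz",f["orientation"],degrees=True).apply(d)
def unproj(f,px,z):
    d=ray(f,px); return f["position"]+d*((z-f["position"][2])/d[:,2])[:,None]
def proj(f,P):
    p=R.from_euler("xyz",f["orientation"],degrees=True).inv().apply(np.atleast_2d(P)-f["position"])
    return np.c_[f["cx"]+f["fx"]*p[:,0]/-p[:,2], f["cy"]+f["fy"]*p[:,1]/p[:,2]]
def rect(f,mask,z):
    c=max(cv2.findContours(mask.astype(np.uint8),cv2.RETR_EXTERNAL,cv2.CHAIN_APPROX_NONE)[0],key=cv2.contourArea)
    w=unproj(f,c[:,0],z)[:,:2].astype(np.float32)
    return cv2.minAreaRect(w), w
E
python3 - <<'E'
from h import *
fr={n:env.grab_frame(n) for n in ("top","scene")}
f=fr["top"]; g=cv2.cvtColor(f["image"],cv2.COLOR_BGR2GRAY)
m=np.zeros_like(g); m[155:200,92:165]=g[155:200,92:165]>195
print("head",m.sum(),rect(f,m,.1917)[0])
m=np.zeros_like(g); m[195:230,268:310]=g[195:230,268:310]<45
print("sens",m.sum(),rect(f,m,.1377)[0])
# attenuator pts: crop coords
o=np.array([160,161]);k=7.143
pts=np.array([[150,122],[205,165],[165,210],[118,163],[235,160],[97,50],[280,70]])/k+o-0.43
print(unproj(f,pts[:2],.2247)); print(unproj(f,pts[2:],.1947))
m=np.zeros_like(g); m[150:250,60:330]=255
def c(im,x,y,w,h):
    return np.clip(cv2.resize(im[y:y+h,x:x+w],(400,300),interpolation=cv2.INTER_CUBIC).astype(float)*4,0,255).astype(np.uint8)
t,s=f["image"],fr["scene"]["image"]
cv2.imwrite("pics/crop1.png",np.vstack([np.hstack([c(t,165,164,40,30),c(t,268,195,40,30)]),np.hstack([c(s,280,137,80,60),c(s,193,178,40,30)])]))
E
```

```text
head 426 ((0.5435307621955872, 0.23706582188606262), (0.13979122042655945, 0.07039745897054672), 85.64820861816406)
sens 167 ((0.4614139795303345, -0.22623544931411743), (0.03023098222911358, 0.05172499641776085), 66.78105926513672)
[[0.5329 0.0934 0.2247]
 [0.5158 0.0701 0.2247]]
[[0.5018 0.0913 0.1947]
 [0.521  0.1119 0.1947]
 [0.5235 0.0634 0.1947]
 [0.5687 0.1236 0.1947]
 [0.5621 0.0467 0.1947]]
```

View pics/crop1.png

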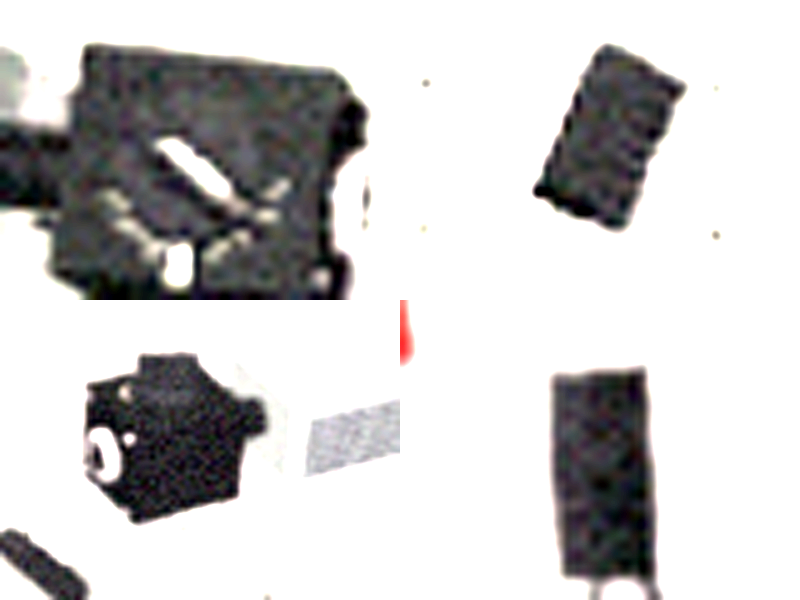

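Pointer and index marks are clear now: the line at crop (155,140)-(230,195), the long mark at (178,265). The sensor's fins are still ambiguous, so I'll average frames and fit box silhouettes in both views.

```bash
cat > fit.py <<'E'
from h import *
import pickle
from scipy.optimize import minimize
fr={}
for n,k in (("top",14),("scene",10)):
    fs=[env.grab_frame(n) for _ in range(k)]; fr[n]=dict(fs[0]); fr[n]["image"]=np.mean([f["image"] for f in fs],0)
pickle.dump(fr,open("fr.pkl","wb"))
a=np.linspace(0,2*np.pi,24,endpoint=False)
def box(x0,x1,y0,y1,z0,z1): return np.array([[x,y,z] for x in(x0,x1) for y in(y0,y1) for z in(z0,z1)])/1e3
def zc(r,z0,z1): return np.array([[r*np.cos(t),r*np.sin(t),z] for t in a for z in(z0,z1)])/1e3
def yc(r,y0,y1,zz): return np.array([[r*np.cos(t),y,zz+r*np.sin(t)] for t in a for y in(y0,y1)])/1e3
def masks(f,parts,p,roi,S=8):
    x0,y0,w,h=roi; m=np.zeros((h*S,w*S),np.uint8); Rz=R.from_euler("z",p[2])
    for q in parts:
        P=proj(f,Rz.apply(q)+[p[0],p[1],0.0127])
        hull=cv2.convexHull(((P-[x0,y0]+.5)*S).astype(np.float32))
        cv2.fillConvexPoly(m,np.round(hull).astype(np.int32),255)
    return cv2.resize(m,(w,h),interpolation=cv2.INTER_AREA)/255.
def fit(parts,p0,rois,lo,hi,ign):
    def cost(v):
        c=0
        for n,(x0,y0,w,h) in rois.items():
            g=fr[n]["image"].mean(2)[y0:y0+h,x0:x0+w]; d=np.clip((hi-g)/(hi-lo),0,1)
            m=masks(fr[n],parts(v),v,(x0,y0,w,h)); wt=np.ones_like(m)
            for (nn,X,Y,W,H) in ign:
                if nn==n: wt[max(Y-y0,0):Y-y0+H,max(X-x0,0):X-x0+W]=0
            c+=(wt*(m-d)**2).sum()
        return c
    best=None
    for dy in (-.08,.08):
        s=np.array(p0)+np.r_[0,0,dy,np.zeros(len(p0)-3)]
        sim=np.vstack([s]+[s+np.eye(len(s))[i]*(.006 if i<2 else .12) for i in range(len(s))])
        r=minimize(cost,s,method="Nelder-Mead",options=dict(initial_simplex=sim,xatol=1e-4,fatol=.02,maxiter=400))
        if best is None or r.fun<best.fun: best=r
    return best.x,best.fun
both={"top":(262,190,50,45),"scene":(200,176,26,28)}
for rois in (both,{"top":both["top"]},{"scene":both["scene"]}):
  for off in (0,np.pi):
    x,c=fit(lambda v:[box(-25,25,-18,15,75,125)],[.463,-.228,np.radians(-23.2)+off],rois,25,90,[])
    print("sensor",list(rois),x[:2],np.degrees(x[2]),round(c,2))
lp=lambda v:[box(-36,36,-40,40,112,182),zc(22,182,188),yc(11,40,60,147),
  R.from_euler("z",np.pi+1.5-v[3]).apply(box(-20,20,-6,6,188,212))]
both={"top":(164,164,40,36),"scene":(290,140,45,54)}
ign=[("top",150,150,20,60),("top",197,177,10,14),("scene",290,160,16,20),("scene",327,150,20,12),("scene",280,178,17,30),("scene",296,183,40,15),("top",199,197,10,10)]
for rois in (both,{"top":both["top"]},{"scene":both["scene"]}):
    x,c=fit(lp,[.534,.085,np.radians(-4.5),.49],rois,30,90,ign)
    print("laser",list(rois),x[:2],np.degrees(x[2]),"q",x[3],round(c,2))
t,s=fr["top"]["image"],fr["scene"]["image"]
def c(im,x,y,w,h): 
    e=cv2.resize(im[y:y+h,x:x+w],(400,300),interpolation=cv2.INTER_CUBIC); return np.clip((e-10)*5,0,255).astype(np.uint8)
cv2.imwrite("pics/crop2.png",np.vstack([np.hstack([c(t,276,198,24,18),c(t,169,165,40,30)]),np.hstack([c(s,198,180,32,24),c(t,288,255,24,18)])]))
E
python3 fit.py
```

```text
sensor ['top', 'scene'] [ 0.4654 -0.2268] -21.30446236983735 32.29
sensor ['top', 'scene'] [ 0.4645 -0.2294] 158.37197335964282 32.3
sensor ['top'] [ 0.4653 -0.2263] -24.666569062640736 14.52
sensor ['top'] [ 0.4638 -0.2289] 156.73744735891495 15.32
sensor ['scene'] [ 0.472  -0.2291] -21.0117950602549 6.3
sensor ['scene'] [ 0.4712 -0.232 ] 158.97728928195826 6.36
laser ['top', 'scene'] [0.5311 0.0899] -5.655146484668872 q 0.4662431265178906 87.3
laser ['top'] [0.5305 0.0902] -5.494357048806583 q 0.479273510218301 32.93
laser ['scene'] [0.5337 0.0875] 1.3143372473878288 q 0.4692765404406395 47.44
```

View pics/crop2.png

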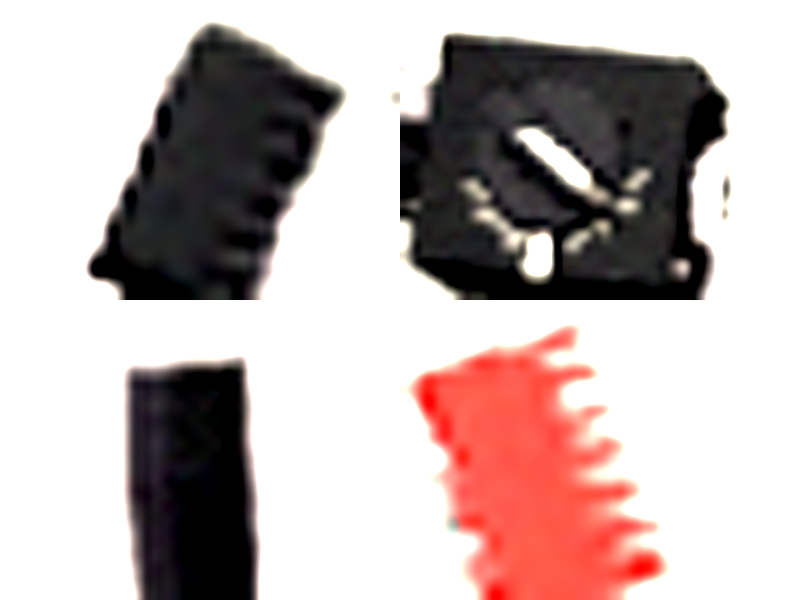

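The averaged crop shows fins on the housing's right edge (crop (310,130)), so the aperture faces +y and the sensor yaw is about -23°. The knob pointer is at q ≈ 0.48. Turning the knob now.

```bash
python3 - <<'E'
from h import *
K=np.array([.5317,.0892]); yL=-4.8
y0=(yL+180+85.94-np.degrees(.478))  # pointer world angle
js=[]
for yaw in (y0,y0-180):
    j=env.inverse_kinematics([*K,.207],[180,0,(yaw+180)%360-180]); print(yaw,j)
    if j is not None: js.append((abs(j[5]-29+0)+abs(j[5]),yaw,j))
yaw=min(js)[1]; w=lambda a:(a+180)%360-180
env.goto([*K,.29],[180,0,w(yaw)]); print(env.read_state()["joint_positions"])
env.gripper_to(.6,25)
print("down",env.move_straight([*K,.2075],rate=.1,force_limit=8))
env.gripper_to(0,25); s=env.read_state(); print(s["opening"],s["finger_force"],s["position"],s["tool_rot"],s["force"])
f=env.grab_frame("top"); cv2.imwrite("pics/knobgrip.png",f["image"])
E
```

```text
233.75261739274663 [ 26.7652  14.4028 -13.0234   0.     -62.5738 -63.0126]
53.75261739274663 [ 26.7652  14.4028 -13.0234   0.     -62.5738 116.9874]
[ 26.6983  11.2404  -5.0514   0.0047 -73.7227 -63.0108]
down False
0.13742692887480074 24.9937704205513 [0.5328 0.0888 0.2076] [-179.88      0.0537 -126.2468] [ 5.2618 -2.6493 -2.2723]
```

```bash
python3 - <<'E'
from h import *
s=env.read_state(); j=np.array(s["joint_positions"]); 
j=np.array(env.inverse_kinematics([.5322,.0890,.2075],[180,0,-126.25])); t=j[5]-58.55
for a in np.linspace(j[5],t,4)[1:]:
    j[5]=a; env.set_joints(j)
env.dwell(.3); s=env.read_state(); print(s["clock"],s["tool_rot"],s["position"],s["force"],s["wrist_torque"],s["opening"])
env.gripper_to(.5); env.move_straight([.5322,.0890,.30])
# move aside toward sensor for view
env.goto([.466,-.227,.26],[180,0,-113])
s=env.read_state(); print(s["clock"],s["joint_positions"])
fs=[env.grab_frame("top") for _ in range(6)]; im=np.mean([f["image"] for f in fs],0)
cv2.imwrite("pics/knob1.png",np.clip((cv2.resize(im[160:205,155:215],(800,600),interpolation=cv2.INTER_CUBIC)-10)*4,0,255).astype(np.uint8))
E
```

```text
9.6417 [-179.8713    0.134   175.1818] [0.5335 0.0875 0.2076] [ 4.891  -6.5675 -3.045 ] [-1.997  -1.7199 -0.0687] 0.13437555610495427
12.875 [ -7.9806  10.1124 -10.7891  -0.0039 -69.1212 -15.0126]
```

View pics/knob1.png

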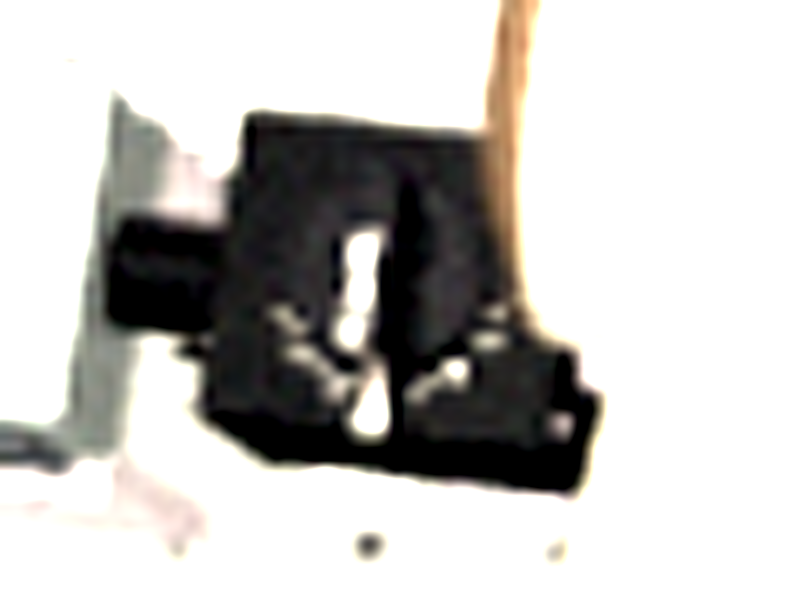

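The picture shows the pointer line from crop (365,235) to (350,335), nearly along the long mark at (372,405). I'll quantify the angle numerically, using subpixel edges for the unit's yaw.

```bash
python3 - <<'E'
from h import *
import pickle
fs=[env.grab_frame("top") for _ in range(8)]; f=fs[0]; im=np.mean([g["image"] for g in fs],0).mean(2)
im0=pickle.load(open("fr.pkl","rb"))["top"]["image"].mean(2)
ang=lambda d:np.degrees(np.arctan2(d[1],d[0]))
# pointer: weighted principal axis of bright pixels
for I,(x0,y0,w,h),lab in ((im,(178,174,8,13),"now"),(im0,(178,174,14,13),"before")):
    p=I[y0:y0+h,x0:x0+w]; print(np.round(p).astype(int))
# edges: atten top far edge (+x) row crossing per column
def edge_rows(I,cols,r0,r1,lev):
    o=[]
    for c in cols:
        v=I[r0:r1,c]; i=np.where((v[:-1]-lev)*(v[1:]-lev)<0)[0]
        if len(i): k=i[0]; o.append([c,r0+k+(v[k]-lev)/(v[k]-v[k+1])])
    return np.array(o)
def fitang(px,z):
    w=unproj(f,px,z)[:,:2]; vx,vy,a,b=cv2.fitLine(w.astype(np.float32),cv2.DIST_HUBER,0,.001,.001).ravel()
    return ang((vx,vy) if vy>0 else (-vx,-vy))-90,(a,b)
print("atten +x edge",fitang(edge_rows(im0,range(175,196),160,178,90),.1947))
for c in (100,130,155): print(c,im0[150:205,c].astype(int))
E
```

```text
[[ 17  18  19  21  21  24  20   9]
 [ 18  22  21  20  20  24  19   6]
 [ 22  25  22  20  22  22  18   7]
 [ 23  24  23  42  65  54  17   5]
 [ 23  20  19  98 142  56  17   8]
 [ 21  21  21 104 146  27  13   7]
 [ 24  21  21  76 106  20  12   7]
 [ 22  23  18 101 139  20   8   7]
 [ 22  21  39  93 106  20   7   8]
 [ 22  24  41  72  64  16   6   8]
 [ 21  22  69 106  59  19   5  10]
 [ 14  19  65  96  39  10   8  13]
 [ 49  18  26  39  37  18   8  10]]
[[ 21  21  19  19  22  23  23  24  23  24  20  18  19  19]
 [ 21  23  23  21  21  23  23  24  23  23  21  20  19  18]
 [ 21  22  24  22  20  17  23  23  23  23  23  23  19  19]
 [ 18  21  22  22  22  20  19  24  23  23  23  24  18  10]
 [ 19  15  38  82  98  53  21  20  23  22  24  24  19  13]
 [ 19  11  19  34 103 138  52  21  19  23  23  22  22  17]
 [ 19  13   9  14  38  91 126  91  23  21  23  24  21  15]
 [ 22  22  17  11  13  31  80 118  91  23  21  21  19  15]
 [ 23  21  18  10  11  14  29  79 119  91  10  15  21  13]
 [ 22  22  22  20  17  12  12  28  62  71  31  12  12  31]
 [ 18  23  24  22  21  19  12  11  17  32  45  40  14 
[... 197 characters left out ...]
0.09495023)))
100 [150 149 150 149 148 115 125 146 124 167 183 163 174 187 193 192 187 187
 187 188 190 187 185 188 189 186 186 185 187 189 189 189 190 174 125  56
  57  37 130 148 148 149 148 149 149 150 149 149 149 148 149 148 148 149
 149]
130 [151 150 151 150 151 150 150 151 150 150 131  79 149 187 188 190 194 196
 197 192 190 189 191 190 188 189 190 191 192 192 190 191 190 189 194 190
 191 147  81  41  43  35  78 110  74  71  77  84  85  85  85  85  85  85
  85]
155 [151 150 151 150 150 151 134 123 136 150 150 150 151 101  97 171 195 195
 195 198 200 200 197 196 194 195 195 196 195 197 197 198 196 195 196 197
 182 139 140 195 139  66  37  38  29  85 113  79  73  81  84  85  85  85
  86]
```

```bash
python3 - <<'E'
from h import *
import pickle
f=env.grab_frame("top"); fs=[env.grab_frame("top") for _ in range(9)]; im=np.mean([g["image"] for g in fs],0).mean(2)
im0=pickle.load(open("fr.pkl","rb"))["top"]["image"].mean(2)
def pa(I,x0,y0,w,h,z):
    p=np.clip(I[y0:y0+h,x0:x0+w]-30,0,None); Y,X=np.mgrid[y0:y0+h,x0:x0+w]
    W=unproj(f,np.c_[X.ravel(),Y.ravel()],z)[:,:2]; wt=p.ravel(); c=np.average(W,0,wt); C=np.cov(W.T,aweights=wt)
    v=np.linalg.eigh(C)[1][:,1]; return c,np.degrees(np.arctan2(v[1],v[0]))%180
c1,a1=pa(im,179,176,6,11,.2247); c0,a0=pa(im0,179,177,9,7,.2247)
print(c1,a1,c0,a0,"turned",np.radians((a0-a1+90)%180-90))
for y in (-4.8,-5.3): print(y,"q now",np.radians(y+180+85.94-(a1+180 if a1<90 else a1)), "q0",np.radians(y+265.94-a0-180))
# long mark centre
mk=pa(im0,181,187,5,7,.1947)[0]
for K in ([.531,.0896],[.532,.089]): d=mk-K; print("mark dir",mk,np.degrees(np.arctan2(d[1],d[0]))-180)
E
```

```text
[0.5234 0.0902] 175.3575682720447 [0.5254 0.0825] 51.532074756325095 turned 0.9804300938335975
-4.8 q now 1.4971858740200685 q0 0.5167557801864712
-5.3 q now 1.488459227760097 q0 0.5080291339264995
mark dir [0.5017 0.0919] -4.569541302250883
mark dir [0.5017 0.0919] -5.546664570766268
```

Knob reads q ≈ 1.49, on the mark. Now grasping the sensor.

```bash
python3 - <<'E'
from h import *
P=[.4657,-.2277]
env.gripper_to(1.0)
print(env.move_straight([*P,.094],rate=.1,force_limit=8), env.read_state()["position"])
env.gripper_to(0.3,10); s=env.read_state(); print("soft",s["opening"],s["finger_force"],s["force"],s["wrist_torque"])
env.gripper_to(0.3,40); s=env.read_state(); print("firm",s["clock"],s["opening"],s["finger_force"],s["force"],s["position"],s["tool_rot"])
E
```

```text
False [ 0.4661 -0.2278  0.0946]
soft 0.5787073749755554 9.955609389580786 [-0.1315  0.3754 -0.3904] [-0.0878 -0.1752  0.0296]
firm 17.8 0.56771373651165 39.878250426845625 [ 1.462  -1.0419 -1.1752] [ 0.4661 -0.2278  0.0941] [-179.9471    0.0068 -112.9938]
```

```bash
python3 - <<'E'
from h import *
print(env.move_straight([.4661,-.2278,.18],rate=.08)); env.dwell(.2)
s=env.read_state(); print(s["opening"],s["finger_force"],s["force"])
env.move_straight([.519,-.0516,.18],rotation=[180,0,-95.1],rate=.1)
env.move_straight([.519,-.0516,.141],rate=.08); env.dwell(.5)
s=env.read_state(); print(s["clock"],s["opening"],s["finger_force"],s["force"],s["position"],s["tool_rot"])
f=env.grab_frame("scene"); cv2.imwrite("pics/fin_s.png",cv2.resize(f["image"][100:240,190:377],(800,600),interpolation=cv2.INTER_CUBIC))
f=env.grab_frame("top"); cv2.imwrite("pics/fin_t.png",f["image"])
E
```

```text
False
0.5738059331247893 39.87380677484907 [ 0.6729 -0.3772 -1.377 ]
22.35 0.5721462612432365 39.873893862823024 [ 0.4816 -0.3698 -2.5882] [ 0.519  -0.0516  0.1411] [-179.9847    0.0042  -95.0994]
```

View pics/fin_s.png

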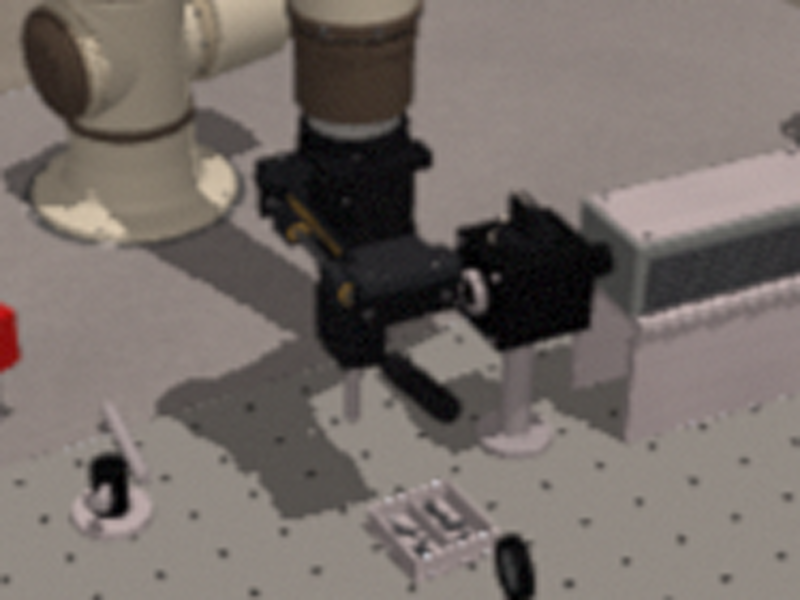

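The picture shows the sensor held upright in front of the exit flange, with the post foot at crop (352,418) and the holder empty at (108,490). A quick reprojection check of the foot, then hand-in.

```bash
python3 - <<'E'
from h import *
f=env.grab_frame("scene")
print(proj(f,[[.519,-.0516,.0747],[.519,-.0516,.1347],[.5315-.0041,.0888-.0458,.1597]]), "foot seen",190+352*187/800,100+418*140/600,"flange seen",190+474*187/800,100+291*140/600)
s=env.read_state(); print(abs(s["qvel"]).max(),s["clock"])
p=proj(f,[.519,-.0516,.0747])[0]
if np.hypot(p[0]-272.3,p[1]-197.5)<4: print(env.close_job())
E
```

```text
[[271.3186 196.7675]
 [271.37   181.2291]
 [298.794  167.6106]] foot seen 272.28 197.53333333333333 flange seen 300.7975 167.9
0.1366302266292521 22.5
the job is handed in; nothing more can be done
None
```

The job is handed in at 22.5 s. The knob measured about 1.49 rad, on the long mark, and the gripper holds the sensor about 8 cm in front of the beam exit, upright and facing it. I don't have the judge's verdict, and I saw no bystanders moved in the one part-scene picture I checked.

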